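# Seat a filter in the cleaning nest and open the safety-capped solvent bottle

### The job

Get the orange filter ready for cleaning: set the round orange disc down into the round pocket of the black cleaning nest, flat and fully home, without dropping it, and let go of it. Then open the clamped brown solvent bottle: push its white safety cap down against its spring, keep it down while you twist it anticlockwise (seen from above) by about a sixth of a turn until it is free, and lift it off. Finish while holding the cap level and still, straight above the bottle's mouth with about 5 cm of air between cap and mouth so that it drips back in; leave everything else on the table where it is.

Things in the scene. Friction and masses are not known exactly. Their poses are not given: they have to be found in the camera images.
- disc: the round orange filter disc, 50.8 mm in diameter and 12.5 mm thick, about 60 g; it lies flat on a blue-grey foam pad whose top is 6 mm above the table, next to a green square filter (about 84 mm between centres). Origin: centre of its underside; z up through its thickness
- round_pocket (a point): centre of the mouth of the round pocket in the black cleaning nest (a bolted 160 x 86 mm block whose top face is 18 mm above the table). The pocket is 53.8 mm wide with a 2 mm chamfer and 4.5 mm deep, so a seated disc stands 8 mm proud of the nest. The point lies level with the top face; z up, x along the nest's long side towards the square pocket (its centre 76 mm away), which is not used
- bottle: the brown solvent bottle, 61 mm in diameter, clamped upright in a black bolted holder: it can neither turn nor move. Origin: on its axis at the table surface; z up; x where the locked cap's pointer points. The rim of the mouth is 130 mm above the table. A small white mark on the shoulder, 60 degrees anticlockwise of x, shows where the cap's red pointer must come for the cap to be free
- cap: the white ribbed push-and-turn cap on the bottle, 50 mm in diameter, 24 mm high, about 40 g. Origin: centre of its underside (116.5 mm above the table when locked); z up; x along the red pointer on its top, which lies along the bottle's x when locked. Pushed down 4 mm it passes the lock; turned 35 to 85 degrees anticlockwise from locked (60 is best) it lifts straight off; clockwise it is blocked
- liner (a joint): the sprung liner inside the cap that pushes the cap up against three locking teeth on the neck: 0.0005 m when locked (about 4.5 N), 0.0045 m when the cap is down far enough to pass the teeth (12 N), stop at 0.0055 m (14 N); 0 when the cap is off. The cap is gripped from above across its ribbed side, and pushed, turned and lifted in that one grip
- square_filter: bystander: green square filter, 50 x 50 x 8 mm, on the same foam pad as the disc. Origin: centre of its underside
- ball_driver: bystander: screwdriver with an orange handle lying on the table, 150 mm long. Origin: under its middle
- post: bystander: small standing steel post, 25 mm foot, 50 mm high. Origin: centre of its underside
- iris_ring: bystander: white ring with a black plate in it, 66 mm in diameter, 14 mm high. Origin: centre of its underside
- lens_tube: bystander: standing black lens tube, 42 mm in diameter, 62 mm high. Origin: centre of its underside
- wipes_box: bystander: pale blue carton of wipes, 80 x 115 x 55 mm. Origin: centre of its underside
- power_brick: bystander: black power adapter, 150 x 66 x 36 mm. Origin: centre of its underside
- tape_roll: bystander: roll of yellow tape, 76 mm in diameter, 24 mm high. Origin: centre of its underside
- mouth (a point): centre of the bottle's mouth, level with the neck's rim, 130 mm above the table on the bottle's axis; z up

How it is judged:
By the outcome, as a careful person would: the job done as asked, in the order asked, and still so for the second after the job is handed in, while the arm keeps its last pose, push and grip.
It also fails if it takes over 58 s, if anything falls off the work surface, if the arm or the gripper's body presses on something with over 40 N, if the wrist force passes 120 N, or if a joint passes its speed limit or range.

### The arm

A 6-joint arm with a two-finger parallel gripper is mounted at the origin on the work surface. World frame = base frame: x ahead of the robot, y to its left, z up, the work surface at z = 0. Lengths are in mm, angles in rad, forces in N, time in s.
With the tool pointing down it reaches from about 400 to 925 mm from the base axis. Payload 12.5 kg.
Tool frame: the origin (TCP) lies on the mounting face of the last link; the fingertips stand 190 mm ahead of it and the grasp point (between the pads) lies 171 mm ahead of it (env.tcp_to_tips is the distance from the TCP to the fingertips, in mm); x points along the fingers, y is the direction in which the jaws open and shut, and the axes are right-handed (so a half turn about x gives the same grasp; the last joint's range is limited). The gripper opens to 95 mm and grips with 3 to 60 N. Pads are 20 mm wide; open, the fingers measure 119 mm over their backs; the gripper's body (75 mm by 180 mm) begins 59 mm behind the grasp point.
Start: joints at [-1.249, 0.491, 1.559, -0, 1.092, -0.106], TCP at [259.312, -568.667, 404.761] pointing down, gripper open.
Joint ranges: [-3.1, 3.1], [-0.84, 2.19], [0.05, 2.79], [-1.13, 4.28], [0.06, 2.93], [-2.69, 2.69]. Speed limits (rad/s): [2.22, 2.22, 2.79, 3.14, 3.14, 3.14].

### API

Orientations are given as [roll, pitch, yaw] about the fixed x, y, z axes, in that order (R = Rz(yaw) Ry(pitch) Rx(roll)).
In Python, from cell import monitor, cams, job, env gives the robot as it stands. The module is installed in compiled form; this text tells all that it offers.
- The arm moves only by the tool apply_moves, never from a script. Its argument "series" is a list of rows, each a list of 3 entries, a list of its own where there are three numbers: the closure, from -1 (fully open) to 1 (shut), so that 0 is half open, then the shift along the tool's x, y, z in cm, then the turn about the tool's x in rad. A call has 1 to 20 rows; each row is the pose to reach, as a shift and turn from the pose commanded when the call began, along the tool's axes at that moment; what a row does not reach only later rows make up. A row lasts 1/8 s, in which the tool goes at most 62.5 mm and 10.7 degrees, less where a joint would pass 70% of its speed; a pose out of reach is approached as far as the arm can. A call with a gripper value outside its range is refused whole. The fingers move at their own pace and stop on an object; the grip force is fixed at half the most. Time passes only in rows, so rows that repeat a pose let the fingers close. It gives the time, the measured TCP pose, the force and the opening at its end, in the units of the state.
- monitor.state(): the state, without advancing time (a new reading comes with each control period).
- cams.read_camera(name): name is "scene" or "top" or "wrist"; returns a dict with "image" (480x640x3 uint8, red, green, blue), "fx", "fy", "cx", "cy" (pixels), "position" and "orientation" of the camera in the world. Camera axes: x right, y down, z forward; pixel columns grow to the right and rows downward; lengths in mm; the calibration is good to about 2 mm. A picture is of the moment at which its call begins. There is no depth.
- job.job_done(): hands the job in, once; it reports no verdict.
The state is a dict: "t": time; "joints": joint angles; "qvel": joint speeds; "tau": joint torques, N m; "eef_pos": TCP position; "tcp_rot": TCP orientation; "ft_force": force on the tool from outside, world axes, zero at the start; "moment": the same for the moment, N m; "opening": opening from 0.0 (shut) to 1.0 (fully open).
Only numpy, scipy, OpenCV 4.12 (cv2) and the standard library are available. Lean on these libraries where they do the work, as an engineer would, in place of code of your own. Each camera call takes 0.05 s, during which the arm holds its last target. There are 200 camera calls.

## Working session

There is one attempt and no reset: what is moved stays moved. The work goes in short steps, Python scripts to look and compute and a tool call to move; the robot and the scene stay as the last step left them, time stands still between calls to the robot, and variables do not carry over. Pictures are saved under pics/ and viewed, about 8 in all and at most 12, crops included, and the job is handed in when it is done.

Besides the shell and the picture viewer there is one more tool, called as name([rows], argument=value, ...), one row to a line, values as JSON. apply_moves: Moves the arm, as the interface text tells. Its arguments: {"type":"object","properties":{"series":{"type":"array"}},"required":["series"]}

```bash
mkdir -p pics; ls
python3 - <<'E'
from cell import monitor,cams,env
import cv2
s=monitor.state();print({k:s[k] for k in('t','eef_pos','tcp_rot','ft_force','opening')})
for n in('top','scene','wrist'):
    c=cams.read_camera(n);cv2.imwrite(f'pics/{n}0.png',c['image'][:,:,::-1]);print(n,[c[k] for k in('fx','fy','cx','cy','position','orientation')])
E
```

```text
pics
{'t': 0.0, 'eef_pos': array([ 259.30529082, -568.64079913,  404.13651802]), 'tcp_rot': array([-1.67212624,  1.56964357,  1.8972486 ]), 'ft_force': array([-0.24427102, -0.54391171,  0.3507517 ]), 'opening': 0.9985187714563887}
top [467.8039741756859, 467.8039741756859, 324.59169653424, 237.95492596508097, array([ 381.09741807,    1.42067496, 1247.54527318]), array([-2.97740191, -0.00917737, -1.56924904])]
scene [440.09136451572806, 440.09136451572806, 323.71030569211854, 244.58761119285919, array([1346.57011695, -408.04337556,  891.22145115]), array([-2.29450409,  0.01754137,  1.07507584])]
wrist [335.3197035763101, 335.3197035763101, 327.47171769367264, 238.56005980365904, array([ 326.9012606 , -538.83517349,  384.89513717]), array([ 2.87087982e+00,  7.64152475e-04, -1.14268273e+00])]
```

View pics/top0.png

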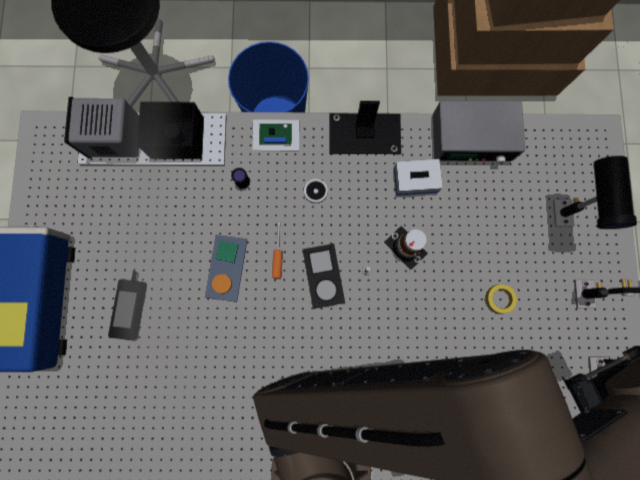

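View pics/scene0.png

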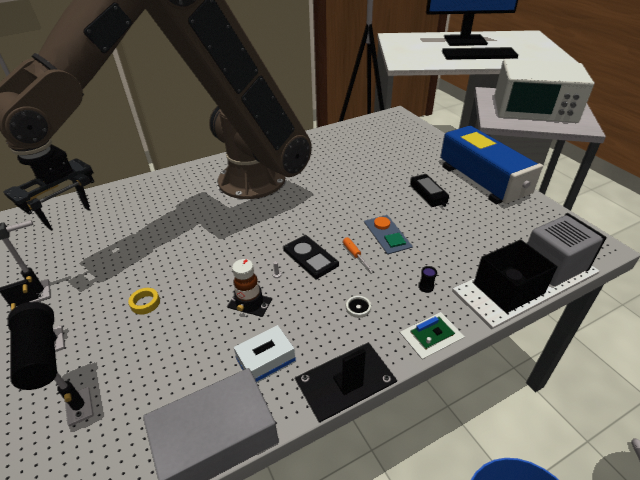

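Top view: disc at about (221,284), green square at (227,252), round pocket at (326,290), square pocket at (320,262), cap at (415,241) with its red pointer, post at (368,270), and driver at (278,263). The scene view agrees with this layout.

```bash
cat > h.py <<'E'
import numpy as np, cv2
from scipy.spatial.transform import Rotation as R
from cell import monitor,cams
def ray(c,uv,z):
    uv=np.atleast_2d(uv).astype(float)
    d=np.c_[(uv[:,0]-c['cx'])/c['fx'],(uv[:,1]-c['cy'])/c['fy'],np.ones(len(uv))]@R.from_euler('xyz',c['orientation']).as_matrix().T
    p=np.array(c['position']); return p+d*((z-p[2])/d[:,2:])
def proj(c,P):
    q=(np.atleast_2d(P)-c['position'])@R.from_euler('xyz',c['orientation']).as_matrix()
    return np.c_[c['cx']+c['fx']*q[:,0]/q[:,2],c['cy']+c['fy']*q[:,1]/q[:,2]]
def tool(): return R.from_euler('xyz',monitor.state()['tcp_rot']).as_matrix()
def blobs(m,amin=20):
    cs,_=cv2.findContours(m.astype(np.uint8),cv2.RETR_EXTERNAL,cv2.CHAIN_APPROX_NONE)
    return sorted([k for k in cs if cv2.contourArea(k)>amin],key=cv2.contourArea,reverse=True)
def circ(c,k,z):
    p=ray(c,k[:,0,:],z)[:,:2]; A=np.c_[2*p,np.ones(len(p))]
    s=np.linalg.lstsq(A,(p**2).sum(1),rcond=None)[0]
    return s[:2],np.sqrt(s[2]+s[:2]@s[:2])
E
python3 - <<'E'
from h import *
print(tool().round(4)); s=monitor.state()
c=cams.read_camera('top');im=c['image'].astype(int)
print('cam in tool',tool().T@(np.array(cams.read_camera('wrist')['position'])-s['eef_pos']))
hsv=cv2.cvtColor(c['image'],cv2.COLOR_RGB2HSV)
H,S,V=[hsv[...,i].astype(int) for i in range(3)]
def win(m,x0,x1,y0,y1):
    o=np.zeros_like(m);o[y0:y1,x0:x1]=m[y0:y1,x0:x1];return o
for n,m,z in(('disc',win((H<20)&(S>150),205,240,265,300),18.5),('green',win((H>50)&(H<95)&(S>100),205,245,235,265),14),
 ('pock',win((V>90)&(S<60),312,340,277,305),13.5),('sqp',win((V>90)&(S<60),307,334,248,274),13.5),('cap',win((V>170)&(S<50),395,435,225,260),140.5),
 ('driver',win((H<20)&(S>150),268,290,240,285),10),('red',win(((H<8)|(H>172))&(S>120),395,435,225,260),140.5)):
    for k in blobs(m,2)[:2]:
        print(n,cv2.contourArea(k),k[:,0].mean(0),*circ(c,k,z), 'cen',ray(c,k[:,0].mean(0),z)[0].round(1))
E
```

```text
[[-2.000e-04  4.149e-01 -9.099e-01]
 [ 7.000e-04 -9.099e-01 -4.149e-01]
 [-1.000e+00 -7.000e-04 -1.000e-04]]
cam in tool [ 19.27471303   0.9494075  -73.85461344]
disc 239.5 [221.33333333 283.31372549] [463.58004715 260.0059044 ] 22.830076848882317 cen [463.7 260.4  18.5]
green 316.5 [226.71014493 251.20289855] [549.15897091 250.3209307 ] 27.34482498446542 cen [549.  250.3  14. ]
pock 275.0 [325.92592593 289.51851852] [448.28535957 -13.11056042] 24.551329392505494 cen [448.3 -13.3  13.5]
sqp 348.5 [320.67123288 261.28767123] [522.87923181   0.80114823] 28.654098739165946 cen [522.8   0.7  13.5]
cap 239.0 [415.5      239.578125] [ 563.35059511 -228.53175496] 21.04095222573911 cen [ 561.3 -226.8  140.5]
driver 193.5 [276.89230769 263.72307692] [516.76047506 117.12836639] 25.62819860580014 cen [516.4 116.9  10. ]
red 3.5 [411.22222222 243.55555556] [ 551.54614362 -216.62507481] 3.44493165227144 cen [ 551.6 -216.2  140.5]
```

apply_moves([
  [-1,[0,-2.3,-5.2],0.1],
  [-1,[0,-4.6,-10.4],0.2],
  [-1,[0,-6.9,-15.6],0.3],
  [-1,[0,-9.2,-20.9],0.428],
  [-1,[0,-11.5,-26.1],0.428],
  [-1,[0,-13.8,-31.3],0.428],
  [-1,[0,-16.1,-36.5],0.428],
  [-1,[0,-18.4,-41.8],0.428],
  [-1,[0,-18.4,-41.8],0.428],
  [-1,[0,-18.4,-41.8],0.428],
])

```text
t: 1.5
eef_pos: [563.2, -227.9, 404.5]
tcp_rot: [0.041, 1.57, -3.1]
ft_force: [-1.0, -0.8, -0.4]
opening: 1.0
```

Run:
```python
from h import *
s=monitor.state();print(s['t'],s['eef_pos'],tool().round(4).tolist(),s['ft_force'],s['joints'])
c=cams.read_camera('wrist');cv2.imwrite('pics/w1.png',c['image'][:,:,::-1]);print(c['position'],proj(c,[[562,-228,140.5],[448,-13,13.5]]))
```

```text
1.5 [ 563.15314711 -227.8613169   404.53120813] [[-0.0005, 0.0004, -1.0], [-0.0, -1.0, -0.0004], [-1.0, 0.0, 0.0005]] [-0.97489136 -0.77630332 -0.37313421] [-4.93135391e-01  4.66162533e-01  1.60382036e+00 -2.95572953e-04
  1.07204785e+00  1.07737759e+00]
[ 637.54036797 -229.30723929  385.15737724] [[325.61981394 248.03158574]
 [149.85194947 306.5600384 ]]
```

View pics/w1.png

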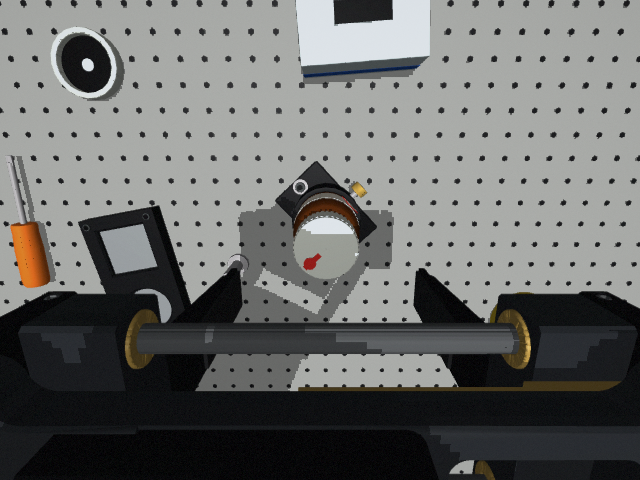

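Wrist view: the cap is centred near (326,247) and its pointer aims down-left, at about (311,262). The rendered calibration agrees with the top view. Next I'll look at the pocket and the disc from the same relative pose.

apply_moves([
  [-1,[0,-5,2.7],0],
  [-1,[0,-10,5.4],0],
  [-1,[0,-15,8.1],0],
  [-1,[2.5,-19,10.5],0],
  [-1,[7,-21.5,11.5],0],
  [-1,[10.4,-21.5,11.5],0],
  [-1,[10.4,-21.5,11.5],0],
  [-1,[10.4,-21.5,11.5],0],
])

```text
t: 2.55
eef_pos: [448.7, -13.7, 301.7]
tcp_rot: [2.877, 1.57, -0.266]
ft_force: [-0.4, -1.3, -0.4]
opening: 1.0
```

Run:
```python
from h import *
s=monitor.state();print(s['t'],s['eef_pos'],tool().round(4).tolist())
c=cams.read_camera('wrist');cv2.imwrite('pics/w2.png',c['image'][:,:,::-1]);np.save('w2.npy',c,allow_pickle=True);print(c['position'],proj(c,[[448,-13,13.5]]))
```

```text
2.55 [448.69865561 -13.68183175 301.74430166] [[0.0012, -0.0017, -1.0], [-0.0003, -1.0, 0.0017], [-1.0, 0.0003, -0.0012]]
[523.10529059 -15.2788965  282.48392609] [[324.7073237  239.46334118]]
```

View pics/w2.png

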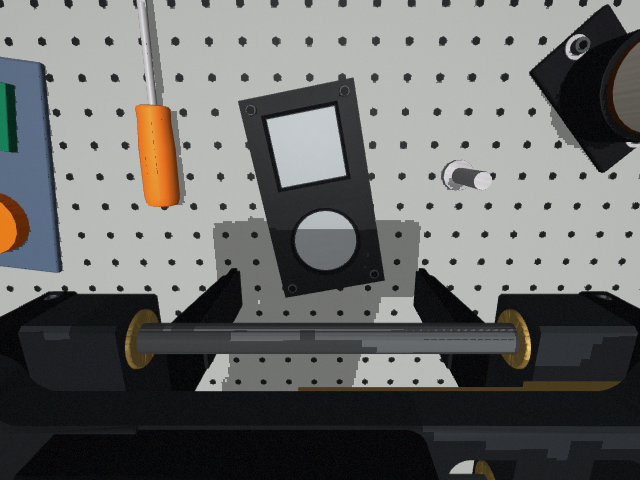

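The round pocket is at (326,240) and well in view. Moving to the matching view of the disc.

apply_moves([
  [-1,[0,-5.5,-0.3],0],
  [-1,[0,-11,-0.6],0],
  [-1,[0,-16.5,-0.9],0],
  [-1,[0,-22,-1.2],0],
  [-1,[0,-27.4,-1.5],0],
  [-1,[0,-27.4,-1.5],0],
  [-1,[0,-27.4,-1.5],0],
])

```text
t: 3.48
eef_pos: [463.4, 260.7, 301.5]
tcp_rot: [-2.946, 1.57, 0.195]
ft_force: [-0.2, -0.5, 0.3]
opening: 0.999
```

```bash
cat > m.py <<'E'
from h import *
def fit(c,m,x0,x1,y0,y1,z,n,ymin=None):
    o=np.zeros(m.shape,bool);o[y0:y1,x0:x1]=m[y0:y1,x0:x1]
    for k in blobs(o,300)[:2]:
        if ymin: k=k[k[:,0,1]>ymin]
        print(n,cv2.boundingRect(k),'ellipse',np.round(cv2.fitEllipse(k)[0],2),'circ',*circ(c,k,z))
E
python3 - <<'E'
from m import *
s=monitor.state();print(s['t'],s['eef_pos'],tool().round(4).tolist())
c=cams.read_camera('wrist');cv2.imwrite('pics/w3.png',c['image'][:,:,::-1]);np.save('w3.npy',c,allow_pickle=True)
h=cv2.cvtColor(c['image'],cv2.COLOR_RGB2HSV).astype(int);fit(c,(h[...,0]<20)&(h[...,1]>150),250,420,170,300,18.5,'disc')
o=(h[...,0]<20)&(h[...,1]>150); v=h[...,2][o]; print(np.percentile(v,[1,10,30,50,70,90,99]))
c=np.load('w2.npy',allow_pickle=True).item();h=cv2.cvtColor(c['image'],cv2.COLOR_RGB2HSV).astype(int)
fit(c,h[...,2]>70,285,366,200,278,13.5,'pocket floor')
fit(c,(h[...,2]>70),260,355,100,195,13.5,'sq floor')
E
```

```text
3.475 [463.41856109 260.73851711 301.51127235] [[0.0009, -0.0001, -1.0], [0.0002, -1.0, 0.0001], [-1.0, -0.0002, -0.0009]]
disc (295, 209, 62, 62) ellipse [325.11 239.37] circ [463.57390289 261.18989361] 25.191061480761217
[  3. 121. 177. 180. 223. 224. 225.]
pocket floor (295, 211, 61, 59) ellipse [325.05 239.92] circ [446.99381863 -13.28618191] 25.26682722453399
sq floor (266, 106, 80, 82) ellipse [306.65 146.17] circ [521.92301727   0.69547653] 30.04341728931605
```

View pics/w3.png

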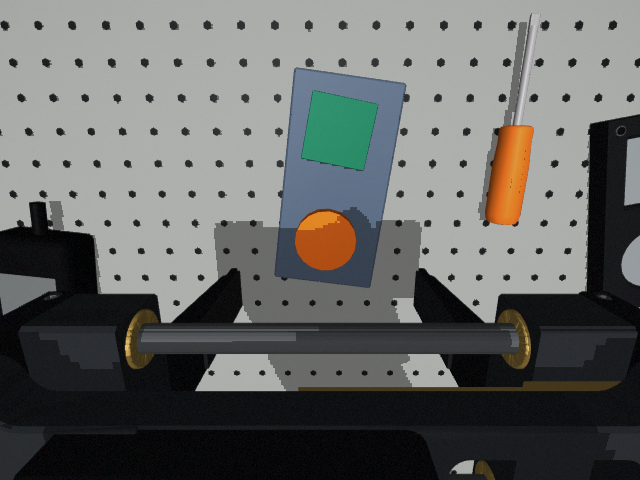

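The disc is at (326,240), partly in shadow, with its +x side wall visible. That biases the fit, so I'll refit the near edges only.

```bash
python3 - <<'E'
from m import *
from scipy.optimize import least_squares as ls
def half(c,m,box,z,r,rows):
    x0,x1,y0,y1=box;o=np.zeros(m.shape,bool);o[y0:y1,x0:x1]=m[y0:y1,x0:x1]
    k=blobs(o,300)[0];k=k[(k[:,0,1]>rows[0])&(k[:,0,1]<rows[1])];p=ray(c,k[:,0],z)[:,:2]
    f=ls(lambda q:np.hypot(*(p-q[:2]).T)-(q[2] if r is None else r),[*p.mean(0),25][:3 if r is None else 2],loss='soft_l1',f_scale=.3)
    return f.x.round(2),round(float(np.sqrt(np.mean(f.fun**2))),2)
c=np.load('w3.npy',allow_pickle=True).item();h=cv2.cvtColor(c['image'],cv2.COLOR_RGB2HSV).astype(int);m=(h[...,0]<20)&(h[...,1]>150)
B=(250,420,170,300)
print('disc low',half(c,m,B,18.5,None,(240,300)),half(c,m,B,18.5,25.0,(240,300)),'up z6',half(c,m,B,6,None,(0,230)),half(c,m,B,6,25,(0,230)))
c=np.load('w2.npy',allow_pickle=True).item();h=cv2.cvtColor(c['image'],cv2.COLOR_RGB2HSV).astype(int);m=h[...,2]>70
B=(285,366,200,276)
for z in(13.5,18):print('pocket',z,'low',half(c,m,B,z,None,(240,300)),'up',half(c,m,B,z,None,(0,235)))
print(h[205:280:1,326,2].tolist());print(h[240,285:370,2].tolist())
E
python3 -c "
import cv2
a=cv2.imread('pics/w2.png')[190:290,276:376];cv2.imwrite('pics/w2c.png',cv2.resize(cv2.convertScaleAbs(a,alpha=2),None,fx=6,fy=6,interpolation=0))"
```

```text
disc low (array([462.71, 261.21,  24.69]), 0.28) (array([463.1 , 261.21]), 0.31) up z6 (array([462.12, 261.2 ,  24.94]), 0.25) (array([462.05, 261.2 ]), 0.25)
pocket 13.5 low (array([446.89, -13.24,  25.21]), 0.22) up (array([447.25, -13.35,  25.08]), 0.25)
pocket 18 low (array([448.16, -13.28,  24.79]), 0.22) up (array([448.52, -13.39,  24.66]), 0.24)
[46, 47, 46, 25, 23, 48, 183, 191, 193, 191, 190, 192, 192, 193, 190, 190, 191, 189, 189, 190, 190, 189, 189, 188, 122, 117, 116, 115, 116, 116, 115, 116, 116, 115, 115, 118, 114, 114, 113, 112, 114, 115, 115, 114, 112, 115, 114, 113, 115, 113, 115, 114, 115, 113, 114, 112, 111, 111, 111, 113, 113, 113, 113, 112, 113, 35, 16, 19, 17, 14, 19, 22, 20, 22, 21]
[30, 24, 26, 29, 25, 20, 15, 14, 17, 34, 116, 116, 115, 114, 115, 115, 115, 114, 113, 114, 116, 116, 115, 113, 115, 113, 114, 114, 113, 115, 113, 114, 115, 115, 115, 117, 112, 115, 114, 115, 115, 118, 115, 114, 114, 114, 114, 114, 116, 116, 115, 116, 116, 116, 115, 116, 115, 115, 115, 116, 114, 113, 116, 116, 115, 113, 115, 115, 114, 114, 114, 46, 17, 14, 15, 22, 29, 26, 26, 24, 23, 30, 21, 25, 26]
```

View pics/w2c.png

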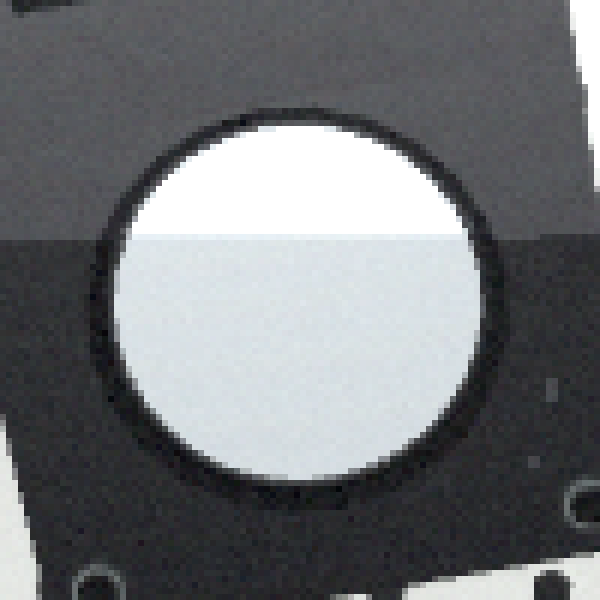

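Pocket: the floor plate fits at about (447.0, -13.3) and the dark chamfer ring is concentric with it. The disc is at about (462.7, 261.2) in the same camera. Going down with the tips at z≈12.5, so that they clear the nest top later.

apply_moves([
  [-1,[4,-0.1,0.1],0],
  [-1,[8,-0.1,0.1],0],
  [-1,[9.5,-0.1,0.1],0],
  [-1,[9.9,-0.1,0.1],0],
  [-1,[9.9,-0.1,0.1],0],
  [-1,[9.9,-0.1,0.1],0],
])

```text
t: 4.28
eef_pos: [462.6, 262.2, 202.8]
tcp_rot: [-2.808, 1.569, 0.333]
ft_force: [-0.5, -1.1, -0.1]
opening: 1.0
```

Run:
```python
from h import *
s=monitor.state();print(s['t'],s['eef_pos'],tool().round(4).tolist(),s['ft_force'])
c=cams.read_camera('scene');im=c['image'][:,:,::-1];u=proj(c,[463,261,30])[0].astype(int);print(u)
cv2.imwrite('pics/s1.png',cv2.resize(im[u[1]-50:u[1]+50,u[0]-60:u[0]+60],None,fx=6,fy=6))
```

```text
4.275 [462.62560414 262.18406918 202.75520055] [[0.0016, -0.0003, -1.0], [0.0006, -1.0, 0.0003], [-1.0, -0.0006, -0.0016]] [-0.49551639 -1.05527694 -0.09675927]
[381 218]
```

apply_moves([
  [1,[0,0,0],0],
  [1,[0,0,0],0],
  [1,[0,0,0],0],
  [1,[0,0,0],0],
  [1,[0,0,0],0],
  [1,[0,0,0],0],
  [1,[0,0,0],0],
  [1,[0,0,0],0],
])

```text
t: 5.32
eef_pos: [462.4, 262.2, 201.7]
tcp_rot: [1.104, 1.571, -2.038]
ft_force: [0.4, -0.3, -1.6]
opening: 0.526
```

Run:
```python
from h import *
s=monitor.state();print(s['t'],s['eef_pos'],s['ft_force'],s['opening']*95)
```

```text
5.325 [462.41063648 262.15866803 201.6557403 ] [ 0.43829867 -0.34412943 -1.60548301] 49.98892887313039
```

Gripped, with the opening at about 50 mm. Lift, move to roughly above the pocket, and check the disc in the hand.

apply_moves([
  [1,[-2,0,0],0],
  [1,[-5,0,0],0],
  [1,[-6,5,0.3],0],
  [1,[-6,10.5,0.6],0],
  [1,[-6,16,0.9],0],
  [1,[-6,21.5,1.2],0],
  [1,[-6,26,1.5],0],
  [1,[-6,27.4,1.5],0],
  [1,[-6,27.4,1.5],0],
  [1,[-6,27.4,1.5],0],
  [1,[-6,27.4,1.5],0],
])

```text
t: 6.7
eef_pos: [447.4, -10.8, 261.7]
tcp_rot: [0.602, 1.571, -2.538]
ft_force: [-0.4, -0.5, 0.2]
opening: 0.525
```

Run:
```python
from m import *
s=monitor.state();print(s['t'],s['eef_pos'],s['ft_force'],s['opening']*95,tool().round(4).tolist())
c=cams.read_camera('wrist');cv2.imwrite('pics/w4.png',c['image'][:,:,::-1]);np.save('w4.npy',c,allow_pickle=True);print(np.array(c['position'])-s['eef_pos'])
h=cv2.cvtColor(c['image'],cv2.COLOR_RGB2HSV).astype(int);m=(h[...,0]<20)&(h[...,1]>150)
m[:,:230]=0;m[:,430:]=0
for k in blobs(m,100):print(cv2.boundingRect(k))
```

```text
6.7 [447.38433201 -10.78743467 261.70178231] [-0.39363839 -0.46052039  0.20414801] 49.859310114424375 [[-0.0001, 0.0015, -1.0], [-0.0, -1.0, -0.0015], [-1.0, 0.0, 0.0001]]
[ 74.395217    -1.36977468 -19.34270693]
(280, 240, 96, 83)
```

View pics/w4.png

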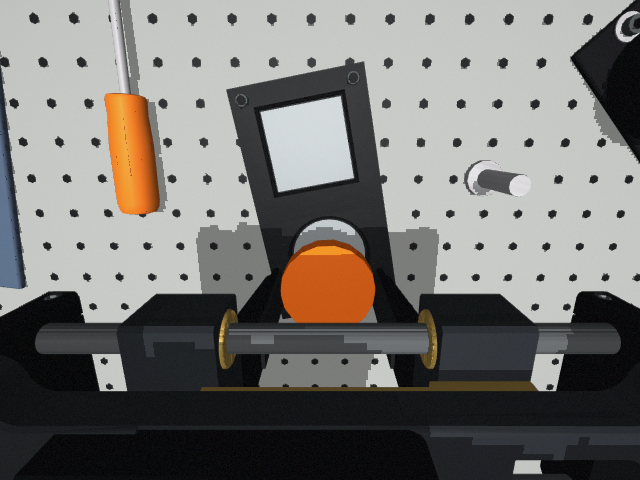

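The disc sits straight in the hand at columns 280–376 (centre 328), with the pocket visible behind it. Now the camera-frame offset from disc to TCP.

Run:
```python
from m import *
from scipy.optimize import least_squares as ls
c=np.load('w4.npy',allow_pickle=True).item();h=cv2.cvtColor(c['image'],cv2.COLOR_RGB2HSV).astype(int);m=(h[...,0]<20)&(h[...,1]>150)
m[:,:230]=0;m[:,430:]=0;k=blobs(m,100)[0][:,0]
def f(k,z,r=25.2):
    p=ray(c,k,z)[:,:2];q=ls(lambda q:np.hypot(*(p-q).T)-r,p.mean(0),loss='soft_l1',f_scale=.3);return q.x,np.sqrt((q.fun**2).mean())
T=np.array([447.38,-10.79])
for n,kk,z in(('up,bottom rim',k[k[:,1]<262],66),('low,top rim',k[(k[:,1]>285)&(k[:,1]<318)],78.5)):
    q,e=f(kk,z);print(n,q,e,'offset',q-T)
v=h[...,2]
print(v[236:256,328],h[236:256,328,1])
# hand top-face only: darker orange
mt=m&(v<215);kt=blobs(mt,100)[0][:,0];print(v[260,328],'topface',f(kt[(kt[:,1]<318)],78.5))
# pocket floor/rim in this view vs w2 
c2=np.load('w2.npy',allow_pickle=True).item()
rim=ray(c2,[[291,241],[360.5,241],[325.7,207.5],[325.7,274.7]],18);print('rim',rim.round(1).tolist())
# same camera view of the disc before pick vs grasp
```

```text
up,bottom rim [492.35046576 -11.91170416] 6.362938172263259 offset [44.97046576 -1.12170416]
low,top rim [448.23256089 -12.24751508] 0.2337978545171509 offset [ 0.85256089 -1.45751508]
[124 126 124 118 122 125 125 126 128 124 235 242 243 242 243 243 243 243
 243 209] [ 10  14  12  45 201 233 235 229 231 232 209 213 214 216 215 214 214 214
 211 223]
203 topface (array([449.87732611, -12.26870858]), np.float64(0.5596335600728913))
rim [[448.0, 14.6, 18.0], [447.9, -42.4, 18.0], [475.7, -13.9, 18.0], [418.4, -13.8, 18.0]]
```

Run:
```python
from m import *
from scipy.optimize import least_squares as ls
c=np.load('w4.npy',allow_pickle=True).item();h=cv2.cvtColor(c['image'],cv2.COLOR_RGB2HSV).astype(int);m=(h[...,0]<20)&(h[...,1]>150)
m[:,:230]=0;m[:,430:]=0
T=np.array([447.38,-10.79])
def f(k,z,r):
    p=ray(c,k,z)[:,:2];q=ls(lambda q:np.hypot(*(p-q).T)-r,T,loss='soft_l1',f_scale=.3);return q.x-T,np.sqrt((q.fun**2).mean())
k=blobs(m,100)[0][:,0];kt=blobs(m&(h[...,2]>150),100)[0][:,0]
for z in(66,66.5):print('bottom rim',f(k[k[:,1]<258],z,25.3))
for z in(78.5,79):print('top rim up',f(kt[kt[:,1]<265],z,25.3),'low',f(kt[(kt[:,1]>275)&(kt[:,1]<318)],z,25.3),'all',f(kt[kt[:,1]<318],z,25.3))
print(ray(c,[[328,245.5]],78.5)[0]-25.4-[*T,0],ray(c,[[328,239.7]],66)[0]-25.4-[*T,0])
```

```text
bottom rim (array([-0.60816518, -1.43200006]), np.float64(0.19947435353531784))
bottom rim (array([-0.47544641, -1.42967752]), np.float64(0.19805834019188165))
top rim up (array([-0.22218454, -1.47968483]), np.float64(0.1759209506519647)) low (array([ 1.31567293, -1.54419961]), np.float64(0.5834510222560971)) all (array([-0.19743856, -1.50231286]), np.float64(0.5019741704536425))
top rim up (array([-0.08032621, -1.4779829 ]), np.float64(0.17876805387061828)) low (array([ 1.70931488, -1.54547344]), np.float64(0.6446306118922666)) all (array([-0.05918757, -1.49683775]), np.float64(0.5601174367156286))
[ -0.16005214 -27.15637342  53.1       ] [ -0.60255938 -27.17878568  40.6       ]
```

apply_moves([
  [1,[2,0.12,0.04],0],
  [1,[4,0.12,0.04],0],
  [1,[4.5,0.12,0.04],0],
  [1,[4.5,0.12,0.04],0],
  [1,[4.7,0.12,0.04],0],
  [1,[4.8,0.12,0.04],0],
])

```text
t: 7.5
eef_pos: [447.0, -13.0, 214.1]
tcp_rot: [2.871, 1.57, -0.271]
ft_force: [0.2, -0.2, -1.3]
opening: 0.525
```

apply_moves([
  [1,[0.1,0,0],0],
  [1,[0.2,0,0],0],
  [1,[0.3,0,0],0],
])

```text
t: 7.88
eef_pos: [447.0, -13.1, 210.7]
tcp_rot: [2.456, 1.571, -0.686]
ft_force: [0.7, 0.4, -0.5]
opening: 0.523
```

apply_moves([
  [1,[-0.1,-0.1,0],0],
  [1,[-0.1,-0.1,0],0],
  [1,[0.0,-0.1,0],0],
  [1,[0.1,-0.1,0],0],
])

```text
t: 8.38
eef_pos: [447.0, -12.0, 209.7]
tcp_rot: [2.164, 1.571, -0.978]
ft_force: [-0.3, -0.2, -0.9]
opening: 0.524
```

Run:
```python
from h import *
for i in range(4):
    s=monitor.state();c=cams.read_camera('wrist');print(s['t'],s['eef_pos'],s['ft_force'],s['moment'],s['opening'],np.array(c['position']))
cv2.imwrite('pics/w5.png',c['image'][:,:,::-1]);np.save('w5.npy',c,allow_pickle=True)
```

```text
8.375 [446.95782657 -12.030162   209.65479051] [-0.29355362 -0.19060147 -0.94334564] [0.05536468 0.01581249 0.03362819] 0.5242404695185956 [521.35081515 -13.51430625 190.32156315]
8.425 [446.94646454 -12.03150514 209.55338363] [ 0.01661992 -0.20383058 -0.72307066] [0.03121142 0.04609356 0.00736756] 0.5214663063962964 [521.33093242 -13.51902736 190.20037943]
8.475 [446.92574987 -12.04956295 209.58742309] [ 0.23519668  0.21337896 -0.74232641] [-0.01520474  0.02373314 -0.01144577] 0.5282775468478933 [521.33149892 -13.52059093 190.24266311]
8.525 [446.94729663 -12.03620059 209.64222473] [-0.23264327 -0.29224719 -1.03544701] [ 0.05876153  0.03271675 -0.04634146] 0.5240737686312009 [521.34012977 -13.52200605 190.2888424 ]
```

apply_moves([
  [1,[0.05,0,0],0],
  [1,[0.05,0,0],0],
])

```text
t: 8.82
eef_pos: [447.0, -12.0, 209.2]
tcp_rot: [1.644, 1.571, -1.497]
ft_force: [0.9, -0.1, -0.5]
opening: 0.525
```

apply_moves([
  [1,[0.05,0,0],0],
  [1,[0.05,0,0],0],
])

```text
t: 9.07
eef_pos: [446.9, -12.0, 209.1]
tcp_rot: [2.757, 1.57, -0.385]
ft_force: [-1.2, -0.8, 6.9]
opening: 0.525
```

Contact is 6.9 N at z=209.1, against 209.2 predicted for fully seated, with little side force. Releasing.

apply_moves([
  [-0.4,[0,0,0],0],
  [-0.4,[0,0,0],0],
  [-0.4,[0,0,0],0],
  [-0.4,[-0.5,0,0],0],
  [-0.4,[-2.5,0,0],0],
  [-1,[-6,0,0],0],
  [-1,[-9,0,0],0],
  [-1,[-9,0,0],0],
  [-1,[-9,0,0],0],
])

```text
t: 10.2
eef_pos: [446.7, -12.0, 298.4]
tcp_rot: [0.18, 1.571, -2.962]
ft_force: [-0.3, 0.1, 0.5]
opening: 0.996
```

Run:
```python
from m import *
s=monitor.state();print(s['t'],s['eef_pos'],s['ft_force'],s['opening'])
c=cams.read_camera('wrist');im=c['image'];np.save('w6.npy',c,allow_pickle=True)
h=cv2.cvtColor(im,cv2.COLOR_RGB2HSV).astype(int)
fit(c,(h[...,0]<20)&(h[...,1]>150),250,420,170,310,26,'disc lower half',240)
a=cv2.resize(im[190:290,266:386],None,fx=4,fy=4)
c2=cams.read_camera('scene');u=proj(c2,[447,-12,20])[0].astype(int);b=cv2.resize(c2['image'][u[1]-40:u[1]+40,u[0]-40:u[0]+40],(400,400))
a=cv2.resize(a,(400,400*100//120));a=cv2.copyMakeBorder(a,0,400-a.shape[0],0,0,0)
cv2.imwrite('pics/w6.png',np.hstack([a,b])[:,:,::-1])
```

```text
10.2 [446.71847781 -11.98092575 298.42140002] [-0.31646192  0.13491685  0.52885635] 0.9955616142106285
disc lower half (295, 241, 65, 33) ellipse [327.38 242.76] circ [446.95271437 -13.4878022 ] 24.93201151562148
```

View pics/w6.png

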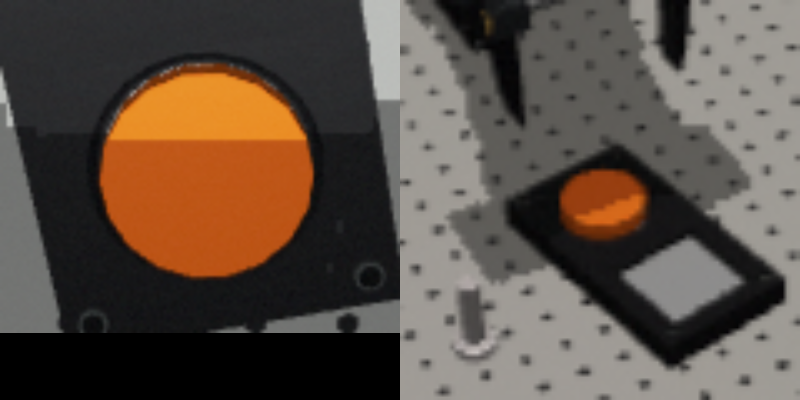

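The disc is flat and centred in the pocket: its fit of (446.95,-13.49) matches the pocket at (447.0,-13.4), and the ring is even all round. Now to the bottle.

apply_moves([
  [-1,[-5,0,0],0],
  [-1,[-9,3,-1.6],0],
  [-1,[-10.6,8,-4.3],0],
  [-1,[-10.6,13.4,-7.2],0],
  [-1,[-10.6,18,-9.7],0],
  [-1,[-10.6,21.6,-11.6],0],
  [-1,[-10.6,21.6,-11.6],0],
  [-1,[-10.6,21.6,-11.6],0],
  [-1,[-10.6,21.6,-11.6],0],
])

```text
t: 11.42
eef_pos: [562.7, -227.1, 404.6]
tcp_rot: [-0.524, 1.57, 2.618]
ft_force: [1.1, -0.1, 0.4]
opening: 0.998
```

Run:
```python
from h import *
from scipy.optimize import least_squares as ls
s=monitor.state();c=cams.read_camera('wrist');im=c['image'];np.save('w7.npy',c,allow_pickle=True)
T=np.array(s['eef_pos'][:2]);print(s['t'],s['eef_pos'],s['joints'][5],np.array(c['position'])-s['eef_pos'])
h=cv2.cvtColor(im,cv2.COLOR_RGB2HSV).astype(int);u=proj(c,[562,-228,140.5])[0].astype(int);print(u)
o=np.zeros(h.shape[:2],bool);w=slice(u[1]-48,u[1]+45),slice(u[0]-45,u[0]+45)
red=((h[...,0]<8)|(h[...,0]>172))&(h[...,1]>120)
o[w]=(((h[...,1]<40)&(h[...,2]>135))|red)[w]
for k in blobs(o,300)[:2]:
    k=k[:,0];print(k.min(0),k.max(0))
    for r in(24.7,25):
      p=ray(c,k[k[:,1]>u[1]],140.5)[:,:2];q=ls(lambda q:np.hypot(*(p-q).T)-r,p.mean(0),loss='soft_l1',f_scale=.3);print('low',q.x,q.x-T,np.sqrt((q.fun**2).mean()))
o[:]=0;o[w]=red[w];k=blobs(o,5)[0];pr=ray(c,k[:,0],140.5)[:,:2];d=pr.mean(0)-q.x;print('red',pr.mean(0),pr.min(0),pr.max(0),'ang',np.degrees(np.arctan2(d[1],d[0])))
c2=cams.read_camera('scene');v=proj(c2,[562,-228,110])[0].astype(int)
a=cv2.resize(im[u[1]-70:u[1]+50,u[0]-60:u[0]+60],(400,400));b=cv2.resize(c2['image'][v[1]-40:v[1]+40,v[0]-40:v[0]+40],(400,400))
cv2.imwrite('pics/w7.png',np.hstack([a,b])[:,:,::-1])
```

```text
11.425 [ 562.67138982 -227.10352027  404.57095829] 1.0776828388086241 [ 74.38843512  -1.41452724 -19.37516949]
[326 247]
[294 215] [359 277]
low [ 562.23268672 -227.96899823] [-0.43870309 -0.86547795] 0.3445596782809538
low [ 562.60252192 -227.96696751] [-0.06886789 -0.86344724] 0.4046293699102005
red [ 551.0717693  -216.89134593] [ 545.25938294 -223.59591733] [ 557.50387061 -211.15702124] ang 136.1533722606938
```

View pics/w7.png

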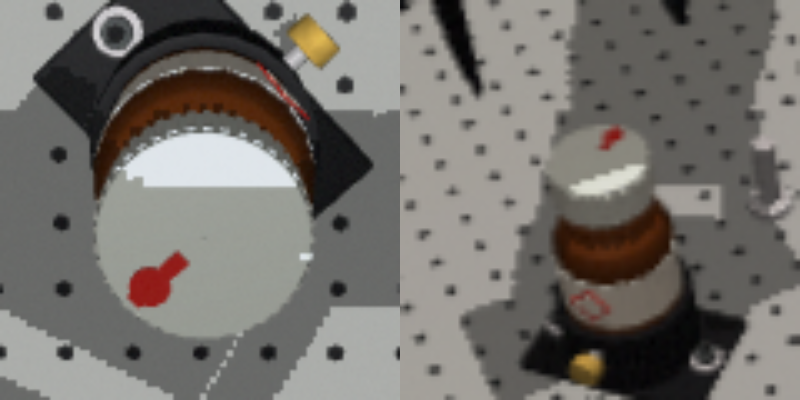

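The cap is centred on the rim at (562.3,-228.0) in the camera frame, with the pointer at 136°. The fingers have clear room beside it. Applying the known -1.5 mm camera-y bias and going down around the cap.

apply_moves([
  [-1,[3,-0.06,0.04],0],
  [-1,[7,-0.06,0.04],0],
  [-1,[8.8,-0.06,0.04],0],
  [-1,[9.3,-0.06,0.04],0],
  [-1,[9.3,-0.06,0.04],0],
  [-1,[9.3,-0.06,0.04],0],
])

```text
t: 12.28
eef_pos: [562.6, -227.4, 312.8]
tcp_rot: [2.606, 1.569, -0.535]
ft_force: [0.6, -0.2, -0.5]
opening: 0.999
```

apply_moves([
  [1,[0,0,0],0],
  [1,[0,0,0],0],
  [1,[0,0,0],0],
  [1,[0,0,0],0],
  [1,[0,0,0],0],
  [1,[0,0,0],0],
  [1,[0,0,0],0],
])

```text
t: 13.15
eef_pos: [562.5, -227.3, 311.7]
tcp_rot: [-0.877, 1.571, 2.264]
ft_force: [-0.4, 2.7, 0.7]
opening: 0.525
```

Run:
```python
from h import *
s=monitor.state();print(s['t'],s['eef_pos'],s['ft_force'],s['moment'],s['opening']*95)
```

```text
13.15 [ 562.4924764  -227.33335253  311.72942717] [-0.3621316   2.66727813  0.70710715] [ 0.42082004  0.02951001 -0.04837376] 49.89436040278691
```

apply_moves([
  [1,[0,-0.07,0],0],
  [1,[0.15,-0.07,0],0],
  [1,[0.3,-0.07,0],0],
  [1,[0.45,-0.07,0],0],
  [1,[0.5,-0.07,0],0],
  [1,[0.5,-0.07,0],0],
])

```text
t: 13.9
eef_pos: [562.5, -226.9, 307.8]
tcp_rot: [2.357, 1.569, -0.785]
ft_force: [-3.6, -0.8, 10.7]
opening: 0.521
```

Run:
```python
from h import *
for i in range(2):
  s=monitor.state();print(s['t'],s['eef_pos'],s['ft_force'],s['moment'],s['opening']*95);cams.read_camera('wrist')
```

```text
13.9 [ 562.46616818 -226.94905611  307.78202047] [-3.58284854 -0.76350426 10.67416917] [-0.07968802  0.78605261 -0.03512015] 49.44794244766165
13.95 [ 562.46341624 -226.92674876  307.78596466] [-3.86074704 -0.74159175 11.3667137 ] [-0.02207703  0.74530156 -0.00580643] 49.373204335009596
```

apply_moves([
  [1,[0.05,0,0.04],0],
  [1,[0.1,0,0.04],0],
  [1,[0.1,0,0.04],0],
])

```text
t: 14.38
eef_pos: [562.3, -226.9, 307.1]
tcp_rot: [2.585, 1.568, -0.557]
ft_force: [-3.0, -0.8, 12.2]
opening: 0.521
```

Run:
```python
from h import *
for i in range(2):
  s=monitor.state();print(s['t'],s['eef_pos'],s['ft_force'],s['moment'],s['opening']*95);cams.read_camera('wrist')
```

```text
14.375 [ 562.2566648  -226.89488748  307.08305741] [-3.04230537 -0.79831634 12.21097431] [ 0.06152833  0.50219405 -0.00060825] 49.508888336308736
14.425 [ 562.25290446 -226.90292025  307.08907878] [-3.04131735 -0.113848   13.02618631] [ 0.07634748  0.55096609 -0.00960482] 49.53890983144293
```

apply_moves([
  [1,[0.05,0,0.03],0],
  [1,[0.05,0,0.03],0],
  [1,[0.06,0,0.03],-0.1],
  [1,[0.06,0,0.03],-0.2],
])

```text
t: 14.98
eef_pos: [562.2, -226.8, 306.7]
tcp_rot: [2.563, 1.568, -0.375]
ft_force: [-0.4, 1.6, 12.7]
opening: 0.521
```

Run:
```python
from h import *
s=monitor.state();print(s['t'],s['eef_pos'],s['ft_force'],s['moment'],s['opening']*95,s['joints'][5],tool()[:,1])
```

```text
14.975 [ 562.19905394 -226.77333664  306.67547695] [-0.38896825  1.6013149  12.68202349] [ 0.30826313  0.12811095 -0.08181312] 49.53961391259871 0.8752944874553145 [ 0.20140174 -0.97950711  0.0017794 ]
```

apply_moves([
  [1,[0,0,0],-0.14],
  [1,[0,0,0],-0.28],
  [1,[0,0,0],-0.42],
  [1,[0,0,0],-0.56],
  [1,[0,0,0],-0.7],
  [1,[0,0,0],-0.84],
  [1,[0,0,0],-0.86],
  [1,[0,0,0],-0.86],
])

```text
t: 15.98
eef_pos: [562.3, -226.8, 306.7]
tcp_rot: [1.676, 1.567, -0.405]
ft_force: [0.1, 1.8, 13.4]
opening: 0.522
```

Run:
```python
from h import *
s=monitor.state();print(s['t'],s['eef_pos'],s['ft_force'],s['moment'],s['opening']*95,s['joints'][5],np.degrees(np.arctan2(*tool()[[1,0],1])))
c=cams.read_camera('wrist');cv2.imwrite('pics/w8.png',c['image'][200:,170:490,::-1]);im=c['image'];h=cv2.cvtColor(im,cv2.COLOR_RGB2HSV).astype(int)
red=((h[...,0]<8)|(h[...,0]>172))&(h[...,1]>120)
for k in blobs(red,10):
    q=k[:,0].mean(0);print(q,cv2.contourArea(k),ray(c,q,136)[0]-[562.2,-228,0])
```

```text
15.975 [ 562.25491187 -226.78039185  306.7065714 ] [ 0.05885176  1.80055888 13.43789505] [0.23272974 0.03928121 0.00997021] 49.543740732341895 0.018175387289651818 -29.265321531997913
[307.01851852 318.        ] 144.0 [-13.16461874  -2.53627512 136.        ]
```

View pics/w8.png

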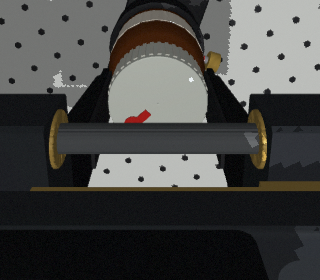

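The pointer moved with the hand. The hand turned 60.7° and the pointer is now at about 191–196°. The vertical force is still 13 N and the residual torque is small. Lifting straight up.

apply_moves([
  [1,[-0.3,0,0],0],
  [1,[-0.6,0,0],0],
  [1,[-0.9,0,0],0],
  [1,[-1.2,0,0],0],
])

```text
t: 16.52
eef_pos: [561.8, -226.7, 317.0]
tcp_rot: [-1.654, 1.57, 2.547]
ft_force: [0.6, 0.3, -1.1]
opening: 0.522
```

Free: the force is now only the cap's weight. On up to the finish height.

apply_moves([
  [1,[-1,0,0],0],
  [1,[-2.5,0,0],0],
  [1,[-4.5,0,0],0],
  [1,[-5.5,0,0],0],
  [1,[-5.7,0,0],0],
  [1,[-5.7,0,0],0],
  [1,[-5.7,0,0],0],
  [1,[-5.7,0,0],0],
])

```text
t: 17.52
eef_pos: [561.8, -226.8, 373.7]
tcp_rot: [-1.437, 1.57, 2.765]
ft_force: [0.2, -0.4, -1.6]
opening: 0.523
```

Run:
```python
from h import *
s=monitor.state();print(s['t'],s['eef_pos'],s['ft_force'],s['opening']*95,tool()[:,0],np.abs(s['qvel']).max())
c=cams.read_camera('wrist');im=c['image'];c2=cams.read_camera('scene')
v=proj(c2,[562,-227,150])[0].astype(int);b=cv2.resize(c2['image'][v[1]-55:v[1]+55,v[0]-45:v[0]+45],(490,600))
cv2.imwrite('pics/w9.png',np.hstack([cv2.copyMakeBorder(im[180:420,170:470],0,360,0,0,0),b])[:,:,::-1])
print(proj(c2,[[561.8,-226.7,180],[562,-226.8,130]])-v)
```

```text
17.525 [ 561.83643556 -226.75651562  373.67036858] [ 0.20813912 -0.39150684 -1.59277544] 49.65735920604246 [-6.51503853e-04  2.57934068e-04 -9.99999755e-01] 0.003169062759841145
[[-1.2250014  -8.4582984 ]
 [ 1.67294897  6.48072899]]
```

View pics/w9.png

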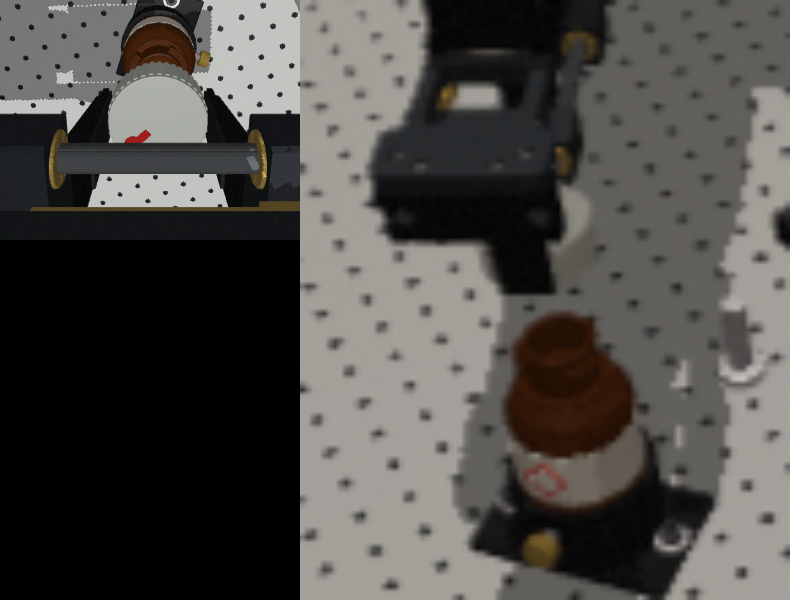

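apply_moves([
  [1,[-0.15,0,0],0],
  [1,[-0.15,0,0],0],
  [1,[-0.15,0,0],0],
  [1,[-0.15,0,0],0],
])

```text
t: 18.12
eef_pos: [561.8, -226.7, 375.6]
tcp_rot: [0.628, 1.571, -1.454]
ft_force: [0.5, -0.1, -1.3]
opening: 0.523
```

Run:
```python
from h import *
from cell import job
s=monitor.state();print(s['t'],s['eef_pos'],s['ft_force'],s['opening']*95,np.abs(s['qvel']).max())
c=cams.read_camera('top');h=cv2.cvtColor(c['image'],cv2.COLOR_RGB2HSV).astype(int);m=(h[...,0]<20)&(h[...,1]>150);m[:,:300]=0;m[:,345:]=0
for k in blobs(m,30)[:1]:print('disc',circ(c,k,26))
print(job.job_done())
```

```text
18.125 [ 561.79500895 -226.73895687  375.63002885] [ 0.49369246 -0.06250596 -1.2928347 ] 49.73136419341754 0.0013093924917195157
disc (array([448.68155789, -13.07265922]), np.float64(24.566802269214975))
the job is handed in; nothing more can be done
None
```

The job is done and handed in at about 18 s of robot time, well under the 58 s limit. The orange disc is in the round pocket and released. The cap is off and held level and still above the bottle's mouth. No verdict came back.

- **Disc:** It made contact at TCP z 209.1 mm, where fully seated was predicted at 209.2. The wrist picture after release showed it level, with an even gap all round. Its centre matched the pocket's to within about 0.2 mm.
- **Cap:** I pushed it down about 5 mm (12–13 N), turned it 60.7° anticlockwise with no sign of slipping, and lifted it straight off. After that the force was only the cap's weight.
- **Finish:** The gap above the mouth works out at about 50 mm from the change in TCP height; I did not measure it separately. The cap is within about 0.5 mm of the bottle's axis, and the joints are almost still.
- **Disagreements:**
  - The wrist camera's calibration was about 1.5 mm off sideways, which I measured and corrected for.
  - The coarser top camera puts the disc about 1.8 mm further in x than the wrist camera does. That is within its stated 2 mm calibration, plus some bias from seeing the disc's side.

I moved nothing else on the table, and nothing looked displaced in the pictures I viewed. I did not check the bystanders one by one at the end.

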